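Fit the angle rotor to the bench centrifuge

TASK

Fit the blue eight-place rotor to the centrifuge: turn it so that the flat in its bore matches the flat on the drive spindle, lower it (do not drop it) until it sits fully home, then close the lid. Leave the other things on the bench where they stand.

Things in the scene. Friction and masses are not known exactly. Their poses are not given: they have to be found in the camera images.
- rotor_hub (a point): the blue rotor: round dished body 120 mm across, 40 mm high at its rim and 20 mm beside the hub, eight black tube holes, upright on the pale blue mat, 0.35 to 0.6 kg. From its middle rises a bare-metal hexagonal hub, 40 mm across flats, its top 76 mm above the underside; grip it by opposite flats, which face +x and every 60 degrees. Point: on the axis, in the hub, 62 mm above the underside; z up
- bore_flat (a point): middle of the flat in the rotor's bore, at the hub's top end. The bore goes right through: 28 mm diameter with one flat, 8.5 mm from the axis, on the rotor's +x side; a red line on the dished blue top runs outward to that side. Same axes as rotor_hub
- spindle_seat (a point): the drive spindle upright in the bowl: 26 mm diameter, 40 mm tall. Point: on its axis, on top of the 44 mm flange where the rotor's underside comes to rest: fully home, rotor_hub is 62 mm above it; unmatched, resting on the spindle's end, 102 mm. Its +x points to the flat. It stands still unless turned with over 0.06 N m
- spindle_flat (a point): middle of the top edge of the spindle's one milled flat, 7.5 mm from its axis on its +x side; a red stroke on the spindle's end points to it. The top 4 mm are chamfered. The bore has about 1 mm of play all round, so the rotor's yaw must match within about 5 degrees (only one way round fits)
- centrifuge: white bench centrifuge, fixed, 200 mm wide, 140 mm high to its flat top; origin on the bench below the spindle's axis. Its front with the sloped grey panel looks to its -x (155 mm from the axis); its back is at +125 mm. The round bowl is 156 mm across; the spindle's flange is 66 mm above the bench
- hinge (a point): middle of the lid's hinge line, which runs along the centrifuge's y at its back, 108 mm behind (+x) the spindle's axis and 146 mm above the bench; axes as the centrifuge's
- lid (a joint): lid angle: 0 closed, level; 1.45 to 1.65 (about upright) at the start, swinging up and back about the hinge. Clear window in a white frame 190 mm wide, 15 mm thick, reaching 205 mm from the hinge line, with a blue finger tab (48 mm wide, 10 thick) 14 mm beyond that edge. Outer face 12 mm outside the hinge line. Friction hinge: stays where left, moves with 2 to 4 N at its outer half
- lid_edge (a point): middle of the lid's front edge, on its outer face, 205 mm from the hinge line: up at about 350 mm when open, in front when closed
- black_rotor_mid (a point): another rotor, leave alone: black flat disc 116 mm across with a round knob 32 mm across, 60 mm high over all; point half-way up
- red_bottle_mid (a point): red reagent bottle with black cap, 58 mm across, 150 mm high; leave alone; point half-way up
- cyan_bottle_mid (a point): cyan reagent bottle with black cap, 58 mm across, 140 mm high; leave alone; point half-way up
- amber_bottle_mid (a point): small amber bottle with orange cap, 44 mm across, 90 mm high; leave alone; point half-way up
- jar_mid (a point): clear jar of wooden spatulas, 90 mm across, the spatulas standing up to about 165 mm; leave alone; point 60 mm up
- tube_rack_mid (a point): white test-tube rack, 75 by 190 mm, 100 mm high with its tubes; leave alone; point half-way up

How it is judged:
By the outcome, as a careful person would: the job done as asked, in the order asked, and still so for the second after the job is handed in, with the robot touching nothing.
It also fails if it takes over 64 s, if anything falls off the work surface, if the arm or the gripper's body presses on something with over 40 N, if the wrist force passes 120 N, or if a joint passes its speed limit or range.

ROBOT

A 6-joint arm with a two-finger parallel gripper is mounted at the origin on the work surface. World frame = base frame: x ahead of the robot, y to its left, z up, the work surface at z = 0. Lengths are in m, angles in rad, forces in N, time in s.
With the tool pointing down it reaches from about 0.375 to 0.975 m from the base axis. Payload 3.8 kg.
Tool frame: the origin (TCP) lies midway between the tips of the shut fingers; the grasp point (between the pads) lies 19 mm behind it; z points along the fingers, y is the line along which they close (so a half turn about z gives the same grasp; the last joint's range is limited). The gripper opens to 85 mm and grips with 20 to 120 N. Pads are 22 mm wide; open, the fingers measure 114 mm over their backs; the gripper's body (76 mm by 85 mm) begins 54 mm behind the grasp point. The pads swing forward as they close: fully open they stand 13 mm farther back than shut.
Start: joints at [1.168, 0.264, 1.604, -0, 1.274, -0.037], TCP at [0.241, 0.63, 0.231] pointing down, gripper open.
Joint ranges: [-2.63, 2.63], [-0.94, 2.18], [0.31, 2.57], [-1.31, 4.45], [0, 2.66], [-2.55, 2.55]. Speed limits (rad/s): [2.57, 2.57, 3.14, 3.14, 3.14, 3.14].

INTERFACE

Orientations are given as a rotation vector (axis times angle).
In Python, from workcell import read_state, vision, ticket gives the robot as it stands. The module is installed in compiled form; this text tells all that it offers.
- The arm moves only by the tool jog_arm, never from a script. Its arguments are lists of equal length, an entry for each row: "turn": the turn, a rotation vector about the tool's x, y, z in rad, a list of three; "delta_pos": the shift along the tool's x, y, z in m, a list of three; "gripper": the finger opening in m, from 0 to 0.0854. In form: {"turn": [[rx, ry, rz], ...], "delta_pos": [[dx, dy, dz], ...], "gripper": [gripper, ...]}. A call has 1 to 20 rows; each row shifts and turns the commanded pose from where the row before left it, along the tool's axes as they then stand; what a row does not reach is not made up. A row lasts 1/12 s, in which the tool goes at most 41.7 mm and 7.16 degrees, less where a joint would pass 70% of its speed; a pose out of reach is approached as far as the arm can. A call with a gripper value outside its range is refused whole. The fingers move at their own pace and stop on an object; "grip_force" is the grip in N (left out, the last holds). Time passes only in rows, so rows that do not move let the fingers close. It gives the time, the measured TCP pose, the force, the opening and the grip force at its end, in the units of the state.
- read_state(): the state, without advancing time (a new reading comes with each control period).
- vision.read_camera(name): name is "scene" or "top"; returns the picture (420x560x3 uint8, red, green, blue); there is no depth.
- vision.calibration(name): a dict with "vfov" (degrees; the focal length in pixels is half the picture's height over the tangent of half this angle, whatever the lens; pixels are square), "cx", "cy" (the principal point, pixels), "R" (3x3) and "t" (3): a world point X has camera coordinates R X + t. Camera axes: x right, y down, z forward; pixel columns grow to the right and rows downward; lengths in m; the calibration is good to about 2 mm. A picture is of the moment at which its call begins. calibration takes no time and is no camera call.
- ticket.finish_job(): hands the job in; it is judged then, once.
The state is a dict: "time": time; "q": joint angles; "joint_vel": joint speeds; "joint_torque": joint torques, N m; "tool_pos": TCP position; "tcp_rot": TCP orientation; "wrist_force": force on the tool from outside, world axes, zero at the start; "torque": the same for the moment, N m; "width": opening from 0.0 (shut) to 1.0 (fully open); "grip_force": force on a finger pad.
Only numpy, scipy, OpenCV 4.12 (cv2) and the standard library are available. Lean on these libraries where they do the work, as an engineer would, in place of code of your own. Each camera call takes 0.05 s, during which the arm holds its last target. There are 200 camera calls.

## Working session

There is one attempt and no reset: what is moved stays moved. The work goes in short steps, Python scripts to look and compute and a tool call to move; the robot and the scene stay as the last step left them, time stands still between calls to the robot, and variables do not carry over. Pictures are saved under pics/ and viewed, at most 10 in all, crops included, and the job is handed in when it is done.

Besides the shell and the picture viewer there is one more tool, called after ">>>" as name(argument=value, ...), one argument or row to a line, values as JSON. jog_arm: Moves the arm, as the interface text tells. Its arguments: {"type":"object","properties":{"turn":{"type":"array","items":{"type":"array","items":{"type":"number"}}},"delta_pos":{"type":"array","items":{"type":"array","items":{"type":"number"}}},"gripper":{"type":"array","items":{"type":"number"}},"grip_force":{"type":"number"}},"required":["turn","delta_pos","gripper"]}

```bash
mkdir -p pics; cat > h.py <<'E'
import numpy as np, cv2
from workcell import read_state, vision, ticket
def cal(n):
    c=vision.calibration(n); f=210/np.tan(np.radians(c['vfov'])/2)
    return f,c['cx'],c['cy'],np.array(c['R']),np.array(c['t'])
def proj(n,X):
    f,cx,cy,R,t=cal(n); p=np.atleast_2d(X)@R.T+t
    return np.c_[f*p[:,0]/p[:,2]+cx, f*p[:,1]/p[:,2]+cy]
def ray(n,u,v):
    f,cx,cy,R,t=cal(n); return -R.T@t, R.T@np.array([(u-cx)/f,(v-cy)/f,1])
def onz(n,u,v,z):
    o,d=ray(n,u,v); return o+d*(z-o[2])/d[2]
def tri(a,b):
    A=np.zeros((3,3));B=np.zeros(3);os=[]
    for n,(u,v) in (('scene',a),('top',b)):
        o,d=ray(n,u,v);d=d/np.linalg.norm(d);P=np.eye(3)-np.outer(d,d);A+=P;B+=P@o;os.append((o,P))
    X=np.linalg.solve(A,B);return X,[np.linalg.norm(P@(X-o)) for o,P in os]
def snap(n,fn,crop=None,k=1):
    im=vision.read_camera(n)[:,:,::-1]
    if crop: x0,y0,x1,y1=crop; im=im[y0:y1,x0:x1]
    cv2.imwrite('pics/'+fn,cv2.resize(im,None,fx=k,fy=k,interpolation=cv2.INTER_CUBIC))
E
python3 - <<'E'
from h import *
s=read_state();print({k:np.round(v,3) for k,v in s.items()})
np.set_printoptions(precision=3,suppress=True)
for n in('scene','top'):
    f,cx,cy,R,t=cal(n);print(n,f,cx,cy,-R.T@t);print(R)
a=vision.read_camera('scene');b=vision.read_camera('top')
cv2.imwrite('pics/s0.png',a[:,:,::-1]);cv2.imwrite('pics/t0.png',b[:,:,::-1])
E
```

```text
{'time': np.float64(0.0), 'q': array([ 1.168,  0.265,  1.605,  0.   ,  1.274, -0.037]), 'joint_vel': array([-0.001, -0.   , -0.001, -0.   , -0.   ,  0.001]), 'joint_torque': array([-2.0000e-03, -5.1513e+01, -3.6730e+01, -0.0000e+00,  1.3000e-02,
        0.0000e+00]), 'tool_pos': array([0.241, 0.63 , 0.23 ]), 'tcp_rot': array([-5.710e-01, -3.089e+00,  3.000e-03]), 'wrist_force': array([0.341, 0.25 , 0.126]), 'torque': array([0.056, 0.012, 0.042]), 'grip_force': np.float64(0.0), 'width': np.float64(1.001)}
scene 388.0108347937611 276.994199795081 214.0214819782823 [1.329 0.286 0.954]
[[-0.326  0.945 -0.   ]
 [ 0.679  0.234 -0.696]
 [-0.658 -0.227 -0.718]]
top 470.6212718625851 277.0977829923358 213.73329672650743 [0.291 0.002 1.548]
[[-0.017 -1.    -0.001]
 [-0.978  0.017 -0.206]
 [ 0.206 -0.003 -0.978]]
```

View pics/s0.png

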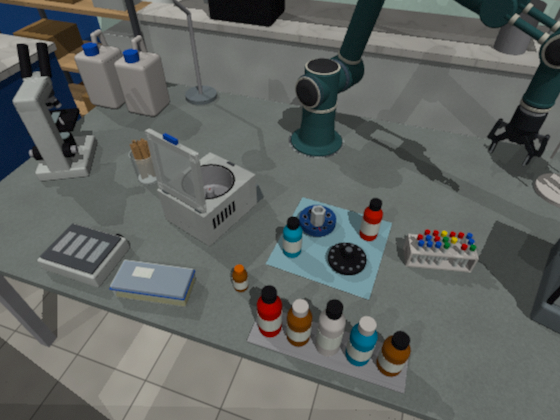

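View pics/t0.png

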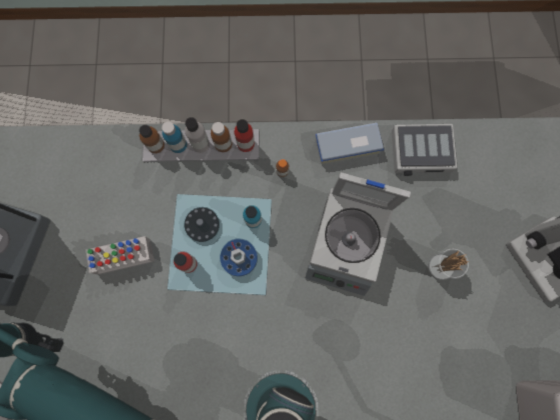

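The scene view shows the rotor at about (318,218) and the centrifuge at (213,190). In the top view the rotor is at (238,257), the spindle at (351,239) and the lid at (372,190), with the centrifuge's back towards +x. Next I'll take zoomed crops.

```bash
python3 - <<'E'
from h import *
b=cv2.imread('pics/t0.png');a=cv2.imread('pics/s0.png')
r=lambda im,x,y,w,h,k:cv2.resize(im[y:y+h,x:x+w],None,fx=k,fy=k,interpolation=cv2.INTER_CUBIC)
# top: rotor 208..268 x 227..287 ; centrifuge bowl 310..410,165..265
o=np.hstack([r(b,208,227,60,60,6.6667),r(b,321,207,60,60,6.6667)])
cv2.imwrite('pics/z1.png',o)
o=np.hstack([r(a,290,190,60,60,6.6667),r(a,140,125,120,120,400/120)])
cv2.imwrite('pics/z2.png',o)
E
```

```text
(no output)
```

View pics/z1.png

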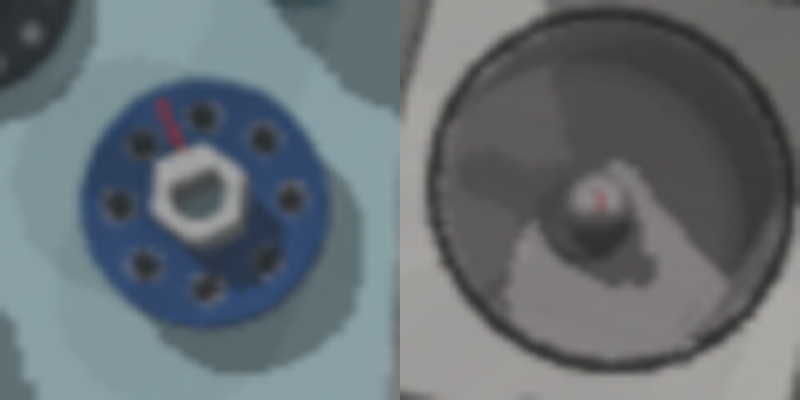

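View pics/z2.png

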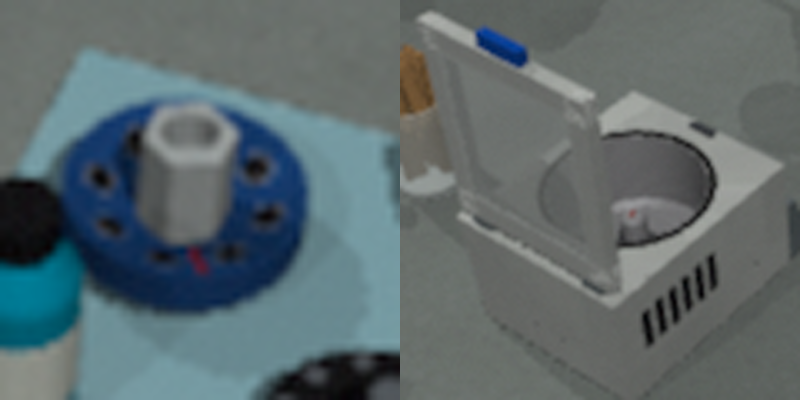

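The crops show the rotor's red line pointing up and slightly left in the top view, from about (235.7,249.7) to (232,242.4). The spindle's red stroke is at about (351,236). I'll measure these numerically in both views.

```bash
cat > m.py <<'E'
from h import *
np.set_printoptions(precision=4,suppress=True)
b=cv2.imread('pics/t0.png').astype(float);a=cv2.imread('pics/s0.png').astype(float)
def red(im,x,y,w,h,th):
    c=im[y:y+h,x:x+w];r=c[:,:,2]-np.maximum(c[:,:,0]*1.0,c[:,:,1])
    w_=np.where(r>th,r,0);yy,xx=np.mgrid[y:y+h,x:x+w];return w_,xx,yy
def cen(im,*A):
    w,xx,yy=red(im,*A);s=w.sum();return np.array([(w*xx).sum()/s,(w*yy).sum()/s]),int((w>0).sum())
def blue(im,x,y,w,h):
    c=im[y:y+h,x:x+w];m=((c[:,:,0]-c[:,:,2])>40)&(c[:,:,1]<110)
    return m
E
python3 - <<'E'
from m import *
X,e=tri((318.1,209.4),(237.3,255.1));print('hub top',X,e)
rt,n1=cen(b,225,235,20,18,15);rs,n2=cen(a,312,222,16,14,15);print('rotor red',rt,n1,rs,n2);Xr,e=tri(rs,rt);print(Xr,e,np.degrees(np.arctan2(*(Xr-X)[1::-1])))
st,n1=cen(b,340,225,22,22,8);ss,n2=cen(a,200,180,20,20,8);print('spin red',st,n1,ss,n2);Xs,e=tri(ss,st);print(Xs,e)
bc=onz('top',352.4,234.9,.14);print('bowl',bc)
for z in(.066,.106):print(z,proj('top',[bc[0],bc[1],z]),proj('scene',[bc[0],bc[1],z]))
# red maps
w,_,_=red(b,340,225,22,22,-300);np.set_printoptions(linewidth=200)
c=b[230:243,344:360];print((c[:,:,2]-c[:,:,1]).astype(int));print(c[:,:,1].astype(int))
c=a[182:196,202:220];print((c[:,:,2]-c[:,:,1]).astype(int));print(c[:,:,1].astype(int))
E
```

```text
hub top [0.4697 0.1259 0.0822] [np.float64(0.0011852891602831324), np.float64(0.001185289160283101)]
rotor red [233.0943 245.4151] 7 [319.402  228.8431] 4
[0.507  0.1435 0.0359] [np.float64(0.0013092106154558103), np.float64(0.001309210615455778)] 25.25879109602738
spin red [350.5641 236.6474] 8 [209.2077 188.6769] 6
[ 0.5178 -0.2272  0.1077] [np.float64(0.0008325678045665106), np.float64(0.0008325678045664957)]
bowl [ 0.5182 -0.2287  0.14  ]
0.066 [[348.7793 238.6772]] [[210.0763 197.9687]]
0.106 [[350.6918 236.6821]] [[208.5464 189.0253]]
[[ 2  2  2  2  2  3  2  3  2  2  3  2  2  2  2  3]
 [ 2  3  3  1  1  2  2  2  3  3  3  2  3  2  2  2]
 [ 2  2  2  1  0  1  1  2  3  2  3  3  3  3  1  2]
 [ 2  1  1  1  1  2  3  3  3  3  3  3  3  2  2  2]
 [ 1  0  0  2  3  3  4  4  4  4  3  3  3  4  2  2]
 [ 0  0  1  3  3  6 13 13  5  4  3  2  4  3  3  3]
 [ 1  1  2  3  4  6 22 28  7  3  3  3  3  3  3  3]
 [ 0  1  3  3  4  5 23 33  7  4  3  2  3  4  3  3]
 [ 0  2  2  2  3  4 16 21  5  3  2  2  4  3  4  4]
 [ 1  2  2  3  2  2  6  7  3  2  1  2  3  4  4  3]
 [ 1  1  1  2  2  2  2  2  1  2  1  1  3  3
[... 2132 characters left out ...]
129 132 132 129 125 122]
 [100 118 136 141 138 139 143 134 128 129 123 116 116 121 125 122 120 118]
 [ 99 109 123 129 123 125 124  99 100 118 115 112 113 115 114 113 114 115]
 [101 104 112 109 110 122 116  89 107 124 115 105 108 112 114 114 115 114]
 [101 103 109 108 111 121 120 113 120 123 111  96 103 113 113 112 113 114]
 [100 103 109 106 102 115 125 129 127 118 102  88 100 114 114 112 112 112]
 [100 102 107 104  89  96 110 117 116 105  91  77  95 114 113 112 111 112]
 [100 100 107 101  77  77  88  97  96  91  86  75  90 109 113 112 113 112]
 [100  99 107  89  64  73  85  90  93  93  87  78  76  89 100 108 103  91]
 [100  99 105  87  57  69  84  87  93  91  88  80  66  63  73  82  70  46]]
```

```bash
cat > fit.py <<'E'
from m import *
from scipy.optimize import minimize, least_squares
# bowl rim: darkest along radial rays from bowl centre, top view
g=cv2.GaussianBlur(b[:,:,1],(0,0),.5).astype(np.float32);P=[]
for th in np.linspace(0,2*np.pi,72,endpoint=False):
    rr=np.arange(23,32,.1).astype(np.float32)
    l=cv2.remap(g,(352.4+rr*np.cos(th)).astype(np.float32)[None],(234.9+rr*np.sin(th)).astype(np.float32)[None],cv2.INTER_CUBIC)[0]
    i=l.argmin();P.append(onz('top',352.4+rr[i]*np.cos(th),234.9+rr[i]*np.sin(th),.14)[:2])
P=np.array(P);r=least_squares(lambda p:np.hypot(*(P-p[:2]).T)-p[2],[.518,-.229,.078],loss='soft_l1',f_scale=.001)
print('bowl',r.x,'resid',np.std(r.fun));c=r.x
print('axis px z106',proj('top',[c[0],c[1],.106]),proj('scene',[c[0],c[1],.106]))
# stroke: principal axis of redness on plane z=.106
def prin(im,n,x,y,w,h,z,base,th):
    q=im[y:y+h,x:x+w];e=q[:,:,2]-q[:,:,1]-base;e=np.where(e>th,e,0)
    yy,xx=np.mgrid[y:y+h,x:x+w];W=np.array([onz(n,u,v,z)[:2] for u,v in zip(xx.ravel(),yy.ravel())]);e=e.ravel()
    m=(e[:,None]*W).sum(0)/e.sum();C=((W-m).T*e)@(W-m)/e.sum();l,V=np.linalg.eigh(C)
    return m,np.degrees(np.arctan2(V[1,1],V[0,1])),np.sqrt(l)*1e3
print('stroke top',prin(b,'top',346,233,10,8,.106,3,1.5));print('stroke scene',prin(a,'scene',205,184,9,9,.106,0,2))
print('rotor line top',prin(b,'top',228,240,11,12,.03,0,25),'scene',prin(a,'scene',315,224,9,9,.03,0,25))
# rotor silhouette
k=8
def sil(n,x,y,z0,crop):
    t=np.linspace(0,2*np.pi,90);pts=np.vstack([np.c_[x+.06*np.cos(t),y+.06*np.sin(t),0*t+z0+h] for h in(0.,.04)])
    p=(proj(n,pts)-crop[:2]+.5)*k-.5
    m=np.zeros((crop[3]*k,crop[2]*k),np.float32);cv2.fillConvexPoly(m,cv2.convexHull(p.astype(np.float32)).round().astype(np.int32),1)
    return cv2.resize(m,(crop[2],crop[3]),interpolation=cv2.INTER_AREA)
def obs(im,crop):
    x,y,w,h=crop;q=im[y:y+h,x:x+w];m=((q[:,:,0]-q[:,:,2])/np.maximum(q[:,:,0],1)>.42).astype(np.uint8)
    return m
ct=(213,232,50,50);mt=obs(b,ct);
cs=(300,200,40,40);ms=obs(a,cs)
for m in(mt,ms):
    C,_=cv2.findContours(m,cv2.RETR_EXTERNAL,cv2.CHAIN_APPROX_NONE);C=max(C,key=cv2.contourArea);m[:]=0;cv2.drawContours(m,[C],-1,1,-1);print(cv2.contourArea(C))
for nm,n,cr,m in(('top','top',ct,mt),('scene','scene',cs,ms)):
    R=minimize(lambda p:np.abs(sil(n,p[0],p[1],.0,cr)-m).sum(),[.472,.126],method='Nelder-Mead',options=dict(initial_simplex=[[.472,.126],[.48,.126],[.472,.134]]))
    print(nm,R.x,R.fun,m.sum())
E
python3 fit.py
```

```text
bowl [ 0.5185 -0.2282  0.0807] resid 0.0018807613866962283
axis px z106 [[350.5407 236.6007]] [[208.6377 189.1076]]
stroke top (array([ 0.5182, -0.2284]), np.float64(-179.03482444310654), array([2.1231, 3.3398]))
stroke scene (array([ 0.5158, -0.2277]), np.float64(-162.2320566260484), array([2.1699, 3.8288]))
rotor line top (array([0.5087, 0.143 ]), np.float64(-159.2768040432623), array([1.2525, 6.4636])) scene (array([0.501 , 0.1431]), np.float64(-148.94745658728044), array([1.6522, 4.2899]))
609.0
562.5
top [0.4711 0.1265] 432.34375 705
scene [0.4616 0.1241] 438.09375 651
```

```bash
cat > fit2.py <<'E'
from m import *
from scipy.optimize import minimize
k=8
def fill(n,pts,crop):
    p=(proj(n,pts)-crop[:2]+.5)*k-.5
    m=np.zeros((crop[3]*k,crop[2]*k),np.float32);cv2.fillConvexPoly(m,cv2.convexHull(p.astype(np.float32)).round().astype(np.int32),1)
    return cv2.resize(m,(crop[2],crop[3]),interpolation=cv2.INTER_AREA)
t=np.linspace(0,2*np.pi,90)
def rim(p): return np.vstack([np.c_[p[0]+.06*np.cos(t),p[1]+.06*np.sin(t),0*t+p[2]+h] for h in(0.,.04)])
def hexa(p):
    w=p[3]+np.pi/6+np.arange(6)*np.pi/3;r=.02/np.cos(np.pi/6)
    return np.vstack([np.c_[p[0]+r*np.cos(w),p[1]+r*np.sin(w),0*w+p[2]+h] for h in(.02,.076)])
D=[]
for n,im,cr in(('top',b,(213,230,50,52)),('scene',a,(294,196,48,46))):
    x,y,w,h=cr;q=im[y:y+h,x:x+w];s=(q[:,:,0]-q[:,:,2])/np.maximum(q[:,:,0],1)
    body=(s>.33).astype(np.uint8);C,_=cv2.findContours(cv2.morphologyEx(body,cv2.MORPH_CLOSE,np.ones((3,3))),0,1);C=max(C,key=cv2.contourArea);f=body*0;cv2.drawContours(f,[C],-1,1,-1)
    hub=((s<.28)&(q[:,:,1]>85)).astype(np.uint8)*cv2.erode(f,np.ones((3,3)),iterations=2)
    nl,L,S,_=cv2.connectedComponentsWithStats(hub);i=1+S[1:,4].argmax();Cc,_=cv2.findContours((L==i).astype(np.uint8),0,1);g=f*0;cv2.drawContours(g,[cv2.convexHull(np.vstack(Cc))],-1,1,-1)
    wgt=np.ones_like(f,float)
    if n=='scene': wgt[:, :14]=0   # cyan bottle
    print(n,f.sum(),g.sum());D.append((n,cr,f,g,wgt))
def cost(p,sel=(0,1)):
    return sum((wg*np.abs(fill(n,rim(p),cr)-f)).sum()+(wg*np.abs(fill(n,hexa(p),cr)-g)).sum() for n,cr,f,g,wg in (D[i] for i in sel))
x0=np.array([.472,.126,0.003,np.radians(24)])
for sel in((0,1),):
    R=min((minimize(cost,x0+d,args=(sel,),method='Nelder-Mead',options=dict(initial_simplex=[x0+d]+[x0+d+e for e in np.diag([.006,.006,.006,.2])],xatol=1e-5)) for d in (0,[.003,-.003,0,.1],[-.003,.003,0,-.1])),key=lambda r:r.fun)
    print(R.x,np.degrees(R.x[3]),R.fun)
p=R.x
rt,_=cen(b,225,235,20,18,15);rs,_=cen(a,312,222,16,14,15);Xr,e=tri(rs,rt);print('line yaw',np.degrees(np.arctan2(Xr[1]-p[1],Xr[0]-p[0])),Xr,e)
for n,cr,f,g,_ in D:
    im=b if n=='top' else a
    o=cv2.resize(im[cr[1]:cr[1]+cr[3],cr[0]:cr[0]+cr[2]].astype(np.uint8),None,fx=k,fy=k,interpolation=cv2.INTER_CUBIC)
    for pts in(rim(p),hexa(p)):cv2.polylines(o,[cv2.convexHull(((proj(n,pts)-cr[:2]+.5)*k-.5).astype(np.float32)).round().astype(np.int32)],True,(0,255,255),1)
    cv2.imwrite(f'pics/o_{n}.png',o)
A,B=cv2.imread('pics/o_top.png'),cv2.imread('pics/o_scene.png');B=cv2.copyMakeBorder(B,0,A.shape[0]-B.shape[0],0,0,0);cv2.imwrite('pics/o.png',np.hstack([A,B]))
E
python3 fit2.py
```

```text
top 1090 185Traceback (most recent call last):
  File "fit2.py", line 18, in <module>
    nl,L,S,_=cv2.connectedComponentsWithStats(hub);i=1+S[1:,4].argmax();Cc,_=cv2.findContours((L==i).astype(np.uint8),0,1);g=f*0;cv2.drawContours(g,[cv2.convexHull(np.vstack(Cc))],-1,1,-1)
                                                       ~~~~~~~~~~~~~~^^
ValueError: attempt to get argmax of an empty sequence
```

```bash
sed -i "s/body=(s>.33)/body=((s>.33)\&(q[:,:,1]<.75*q[:,:,0]))/; s/cv2.drawContours(f,\[C\],-1,1,-1)/cv2.drawContours(f,[cv2.convexHull(C)],-1,1,-1)/; s/iterations=2/iterations=1/" fit2.py; python3 fit2.py
```

```text
top 1043 185
scene 953 224
[0.471  0.1262 0.0081 0.471 ] 26.98440091942143 285.84375
line yaw 25.69427757802483 [0.507  0.1435 0.0359] [np.float64(0.0013092106154558103), np.float64(0.001309210615455778)]
```

View pics/o.png

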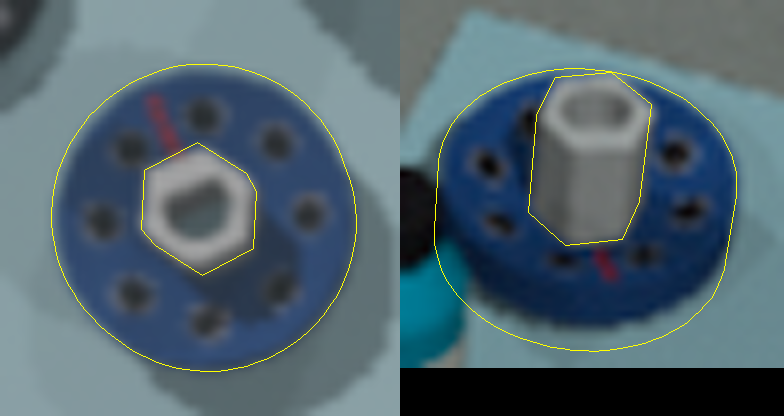

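The overlay fits the hub and rim well, so the rotor axis is at about (0.471, 0.126) with yaw about 26°. The fitted underside height comes out high because the body tapers; the mat suggests about 2 mm. I'll check the neighbours and plan the move.

```bash
cat >> h.py <<'E'
from scipy.spatial.transform import Rotation as Ro
def go(pos,az,rows=None):
    """shift in present tool axes, and turn (tool axes) to point down with tool y at azimuth az (deg)"""
    s=read_state();R=Ro.from_rotvec(s['tcp_rot']);d=R.inv().apply(np.array(pos)-s['tool_pos'])
    y=np.array([np.cos(np.radians(az)),np.sin(np.radians(az)),0]);z=np.array([0,0,-1.]);T=Ro.from_matrix(np.c_[np.cross(y,z),y,z])
    yy=R.as_matrix()[:,1];print('t',round(float(s['time']),2),'pos',s['tool_pos'].round(4),'az',round(float(np.degrees(np.arctan2(yy[1],yy[0]))),2),'F',s['wrist_force'].round(2),'M',s['torque'].round(3),'w',round(float(s['width'])*85.4,2),'g',round(float(s['grip_force']),1),'q',s['q'].round(2))
    print('shift',d.round(4),'turn',(R.inv()*T).as_rotvec().round(4))
E
python3 - <<'E'
from h import *
print('cyan',onz('top',252,212,.14),'red',onz('top',184,260,.15))
go((.471,.126,.23),-94)
E
```

```text
cyan [0.59444557 0.07496109 0.14      ] red [0.44972928 0.27761187 0.15      ]
t 0.1 pos [0.2412 0.6297 0.2301] az 69.04 F [ 0.54  0.39 -0.32] M [-0.026 -0.022 -0.01 ] w 85.94 g 0.0 q [ 1.17  0.26  1.61 -0.    1.27 -0.04]
shift [-0.3948 -0.3882  0.0009] turn [-5.0000e-04  2.9000e-03  2.8456e+00]
```

>>> jog_arm(
  turn=[
    [0, 0, 0],
    [0, 0, 0],
    [0, 0, 0],
    [0, 0, 0],
    [0, 0, 0],
    [0, 0, 0],
    [0, 0, 0],
    [0, 0, 0],
    [0, 0, 0],
    [0, 0, 0],
    [0, 0, 0],
    [0, 0, 0],
    [0, 0, 0],
    [0, 0, 0],
    [0, 0, 0],
    [0, 0, 0],
    [0, 0, 0],
    [0, 0, 0],
    [0, 0, 0],
  ],
  delta_pos=[
    [-0.022, -0.0216, 0],
    [-0.022, -0.0216, 0],
    [-0.022, -0.0216, 0],
    [-0.022, -0.0216, 0],
    [-0.022, -0.0216, 0],
    [-0.022, -0.0216, 0],
    [-0.022, -0.0216, 0],
    [-0.022, -0.0216, 0],
    [-0.022, -0.0216, 0],
    [-0.022, -0.0216, 0],
    [-0.022, -0.0216, 0],
    [-0.022, -0.0216, 0],
    [-0.022, -0.0216, 0],
    [-0.022, -0.0216, 0],
    [-0.022, -0.0216, 0],
    [-0.022, -0.0216, 0],
    [-0.022, -0.0216, 0],
    [-0.022, -0.0216, 0],
    [0, 0, 0],
  ],
  gripper=[0.0854, 0.0854, 0.0854, 0.0854, 0.0854, 0.0854, 0.0854, 0.0854, 0.0854, 0.0854, 0.0854, 0.0854, 0.0854, 0.0854, 0.0854, 0.0854, 0.0854, 0.0854, 0.0854],
)

```text
time: 1.68
tool_pos: [0.4736, 0.1214, 0.231]
tcp_rot: [0.577, 3.087, -0.004]
wrist_force: [1.2, 0.0, 0.3]
width: 0.999
grip_force: 0.0
```

>>> jog_arm(
  turn=[
    [0, 0, 0.12],
    [0, 0, 0.12],
    [0, 0, 0.12],
    [0, 0, 0.12],
    [0, 0, 0.12],
    [0, 0, 0.12],
    [0, 0, 0.12],
    [0, 0, 0.12],
    [0, 0, 0.12],
    [0, 0, 0.12],
    [0, 0, 0.12],
    [0, 0, 0.12],
    [0, 0, 0.12],
    [0, 0, 0.12],
    [0, 0, 0.12],
    [0, 0, 0.12],
    [0, 0, 0.12],
    [0, 0, 0.12],
    [0, 0, 0.12],
    [0, 0, 0.12],
  ],
  delta_pos=[
    [0, 0, 0],
    [0, 0, 0],
    [0, 0, 0],
    [0, 0, 0],
    [0, 0, 0],
    [0, 0, 0],
    [0, 0, 0],
    [0, 0, 0],
    [0, 0, 0],
    [0, 0, 0],
    [0, 0, 0],
    [0, 0, 0],
    [0, 0, 0],
    [0, 0, 0],
    [0, 0, 0],
    [0, 0, 0],
    [0, 0, 0],
    [0, 0, 0],
    [0, 0, 0],
    [0, 0, 0],
  ],
  gripper=[0.0854, 0.0854, 0.0854, 0.0854, 0.0854, 0.0854, 0.0854, 0.0854, 0.0854, 0.0854, 0.0854, 0.0854, 0.0854, 0.0854, 0.0854, 0.0854, 0.0854, 0.0854, 0.0854, 0.0854],
)

```text
time: 3.35
tool_pos: [0.4716, 0.126, 0.2308]
tcp_rot: [-3.088, -0.578, 0.002]
wrist_force: [0.8, -0.2, 0.1]
width: 1.001
grip_force: 0.0
```

```bash
python3 -c "
from h import *
go((.471,.126,.125),-94)"
```

```text
t 3.35 pos [0.4716 0.126  0.2308] az -68.8 F [ 0.78 -0.23  0.08] M [ 0.052 -0.012 -0.007] w 85.51 g 0.0 q [ 0.21 -0.09  1.99  0.    1.25  1.41]
shift [-5.000e-04 -1.000e-04  1.058e-01] turn [-2.000e-04  1.000e-03  4.399e-01]
```

>>> jog_arm(
  turn=[
    [0, 0, 0.11],
    [0, 0, 0.11],
    [0, 0, 0.11],
    [0, 0, 0.11],
    [0, 0, 0],
    [0, 0, 0],
    [0, 0, 0],
    [0, 0, 0],
    [0, 0, 0],
    [0, 0, 0],
    [0, 0, 0],
    [0, 0, 0],
    [0, 0, 0],
    [0, 0, 0],
    [0, 0, 0],
  ],
  delta_pos=[
    [0, 0, 0],
    [0, 0, 0],
    [0, 0, 0],
    [0, 0, 0],
    [0, 0, 0.025],
    [0, 0, 0.025],
    [0, 0, 0.025],
    [0, 0, 0.025],
    [0, 0, 0.025],
    [0, 0, 0.025],
    [0, 0, 0.012],
    [0, 0, 0.012],
    [0, 0, 0.006],
    [0, 0, 0.005],
    [0, 0, 0],
  ],
  gripper=[0.0854, 0.0854, 0.0854, 0.0854, 0.0854, 0.0854, 0.0854, 0.0854, 0.0854, 0.0854, 0.0854, 0.0854, 0.0854, 0.0854, 0.0854],
)

```text
time: 4.6
tool_pos: [0.4714, 0.1257, 0.0454]
tcp_rot: [3.14, -0.101, -0.003]
wrist_force: [0.3, 0.0, 0.2]
width: 0.997
grip_force: 0.0
```

>>> jog_arm(
  turn=[
    [0, 0, 0],
    [0, 0, 0],
    [0, 0, 0],
    [0, 0, 0],
    [0, 0, 0],
    [0, 0, 0],
    [0, 0, 0],
    [0, 0, 0],
    [0, 0, 0],
    [0, 0, 0],
    [0, 0, 0],
    [0, 0, 0],
  ],
  delta_pos=[
    [0, 0, 0],
    [0, 0, 0],
    [0, 0, 0],
    [0, 0, 0],
    [0, 0, 0],
    [0, 0, 0],
    [0, 0, 0],
    [0, 0, 0],
    [0, 0, 0],
    [0, 0, 0],
    [0, 0, 0],
    [0, 0, 0],
  ],
  gripper=[0.06, 0.05, 0.045, 0.04, 0.035, 0.03, 0.03, 0.03, 0.03, 0.03, 0.03, 0.03],
  grip_force=60,
)

```text
time: 5.6
tool_pos: [0.4731, 0.1262, 0.0474]
tcp_rot: [-3.139, 0.101, -0.003]
wrist_force: [-0.8, 2.6, 5.9]
width: 0.462
grip_force: 60.4
```

```bash
python3 -c "
from h import *
go((.471,.126,.23),-94)"
```

```text
t 5.6 pos [0.4731 0.1262 0.0474] az -93.7 F [-0.8   2.58  5.93] M [ 0.37   0.212 -0.094] w 39.43 g 60.4 q [0.21 0.11 2.16 0.   0.87 1.84]
shift [-1.800e-03  1.000e-04 -1.826e-01] turn [-0.0011 -0.0017  0.0053]
```

>>> jog_arm(
  turn=[
    [0, 0, 0],
    [0, 0, 0],
    [0, 0, 0],
    [0, 0, 0],
    [0, 0, 0],
    [0, 0, 0],
    [0, 0, 0],
    [0, 0, 0],
    [0, 0, 0],
    [0, 0, 0],
    [0, 0, 0],
    [0, 0, 0],
  ],
  delta_pos=[
    [0, 0, -0.005],
    [0, 0, -0.01],
    [0, 0, -0.02],
    [0, 0, -0.02],
    [0, 0, -0.02],
    [0, 0, -0.02],
    [0, 0, -0.02],
    [0, 0, -0.02],
    [0, 0, -0.02],
    [0, 0, -0.02],
    [0, 0, -0.01],
    [0, 0, 0],
  ],
  gripper=[0.03, 0.03, 0.03, 0.03, 0.03, 0.03, 0.03, 0.03, 0.03, 0.03, 0.03, 0.03],
)

```text
time: 6.6
tool_pos: [0.4734, 0.1257, 0.2339]
tcp_rot: [-3.139, 0.101, -0.007]
wrist_force: [1.0, -0.1, -5.6]
width: 0.462
grip_force: 61.7
```

```bash
python3 -c "
from h import *
go((.518,-.228,.23),61)"
```

```text
t 6.6 pos [0.4734 0.1257 0.2339] az -93.68 F [ 0.99 -0.11 -5.58] M [ 0.001 -0.087 -0.008] w 39.45 g 61.7 q [ 0.21 -0.1   1.99 -0.    1.25  1.84]
shift [0.0672 0.3501 0.0039] turn [ 5.6000e-03 -2.5000e-03 -2.6997e+00]
```

>>> jog_arm(
  turn=[
    [0, 0, 0],
    [0, 0, 0],
    [0, 0, 0],
    [0, 0, 0],
    [0, 0, 0],
    [0, 0, 0],
    [0, 0, 0],
    [0, 0, 0],
    [0, 0, 0],
    [0, 0, 0],
    [0, 0, 0],
    [0, 0, 0],
    [0, 0, 0],
    [0, 0, 0],
    [0, 0, 0],
    [0, 0, 0],
    [0, 0, 0],
    [0, 0, 0],
  ],
  delta_pos=[
    [0.002, 0.011, 0],
    [0.004, 0.021, 0],
    [0.0042, 0.022, 0],
    [0.0042, 0.022, 0],
    [0.0042, 0.022, 0],
    [0.0042, 0.022, 0],
    [0.0042, 0.022, 0],
    [0.0042, 0.022, 0],
    [0.0042, 0.022, 0],
    [0.0042, 0.022, 0],
    [0.0042, 0.022, 0],
    [0.0042, 0.022, 0],
    [0.0042, 0.022, 0],
    [0.0042, 0.022, 0],
    [0.0042, 0.022, 0],
    [0.004, 0.021, 0],
    [0.002, 0.011, 0],
    [0, 0, 0],
  ],
  gripper=[0.03, 0.03, 0.03, 0.03, 0.03, 0.03, 0.03, 0.03, 0.03, 0.03, 0.03, 0.03, 0.03, 0.03, 0.03, 0.03, 0.03, 0.03],
)

```text
time: 8.1
tool_pos: [0.5149, -0.2302, 0.229]
tcp_rot: [-3.14, 0.105, 0.005]
wrist_force: [-0.9, -0.5, -5.0]
width: 0.463
grip_force: 62.0
```

>>> jog_arm(
  turn=[
    [0, 0, -0.05],
    [0, 0, -0.1],
    [0, 0, -0.11],
    [0, 0, -0.11],
    [0, 0, -0.11],
    [0, 0, -0.11],
    [0, 0, -0.11],
    [0, 0, -0.11],
    [0, 0, -0.11],
    [0, 0, -0.11],
    [0, 0, -0.11],
    [0, 0, -0.11],
    [0, 0, -0.11],
    [0, 0, -0.11],
    [0, 0, -0.11],
    [0, 0, -0.11],
    [0, 0, -0.11],
    [0, 0, -0.11],
    [0, 0, -0.11],
    [0, 0, -0.11],
  ],
  delta_pos=[
    [0, 0, 0],
    [0, 0, 0],
    [0, 0, 0],
    [0, 0, 0],
    [0, 0, 0],
    [0, 0, 0],
    [0, 0, 0],
    [0, 0, 0],
    [0, 0, 0],
    [0, 0, 0],
    [0, 0, 0],
    [0, 0, 0],
    [0, 0, 0],
    [0, 0, 0],
    [0, 0, 0],
    [0, 0, 0],
    [0, 0, 0],
    [0, 0, 0],
    [0, 0, 0],
    [0, 0, 0],
  ],
  gripper=[0.03, 0.03, 0.03, 0.03, 0.03, 0.03, 0.03, 0.03, 0.03, 0.03, 0.03, 0.03, 0.03, 0.03, 0.03, 0.03, 0.03, 0.03, 0.03, 0.03],
)

```text
time: 9.77
tool_pos: [0.5151, -0.2266, 0.2298]
tcp_rot: [-1.6, -2.7, -0.0]
wrist_force: [0.3, 0.5, -5.0]
width: 0.459
grip_force: 62.1
```

>>> jog_arm(
  turn=[
    [0, 0, -0.11],
    [0, 0, -0.11],
    [0, 0, -0.11],
    [0, 0, -0.11],
    [0, 0, -0.08],
    [0, 0, -0.05],
    [0, 0, 0],
    [0, 0, 0],
  ],
  delta_pos=[
    [0, 0, 0],
    [0, 0, 0],
    [0, 0, 0],
    [0, 0, 0],
    [0, 0, 0],
    [0, 0, 0],
    [0, 0, 0],
    [0, 0, 0],
  ],
  gripper=[0.03, 0.03, 0.03, 0.03, 0.03, 0.03, 0.03, 0.03],
)

```text
time: 10.43
tool_pos: [0.5154, -0.227, 0.2302]
tcp_rot: [-0.787, -3.039, -0.001]
wrist_force: [0.9, -0.1, -4.8]
width: 0.46
grip_force: 62.0
```

```bash
python3 - <<'E'
from h import *
go((.5183,-.2284,.23),61)
a=vision.read_camera('scene')[:,:,::-1];b=vision.read_camera('top')[:,:,::-1]
cv2.imwrite('pics/s1.png',a);cv2.imwrite('pics/t1.png',b)
r=lambda im,x,y,w,h,k:cv2.resize(im[y:y+h,x:x+w],None,fx=k,fy=k,interpolation=cv2.INTER_CUBIC)
cv2.imwrite('pics/z3.png',np.hstack([r(b,310,185,80,100,5),r(a,165,110,80,100,5)]))
E
```

```text
t 10.43 pos [ 0.5154 -0.227   0.2302] az 60.96 F [ 0.93 -0.06 -4.78] M [0.004 0.005 0.015] w 39.3 g 62.0 q [-0.46  0.06  1.85  0.    1.24 -1.52]
shift [-0.0032  0.0002  0.0002] turn [ 0.0002 -0.0023 -0.0006]
```

View pics/z3.png

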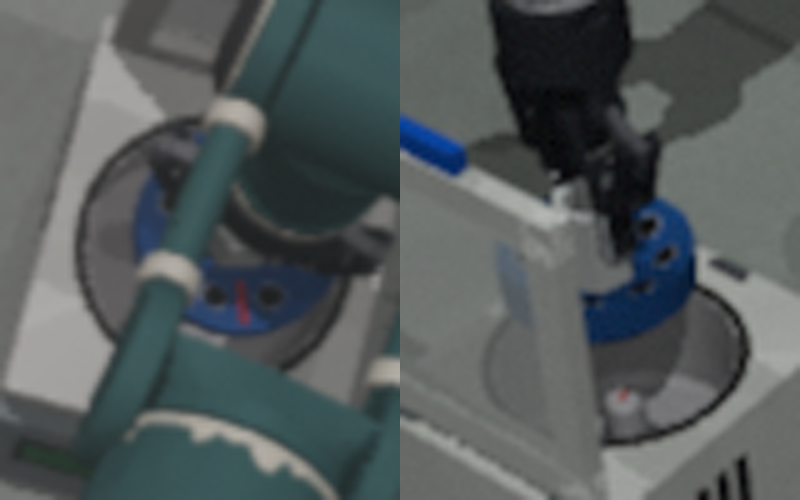

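The rotor is over the bowl with its red line pointing down in the image (−x), at crop (238,280) to (246,322). The spindle's stroke is visible at scene pixel (209,188.6). Next I'll fit the rim arc to find the rotor's true axis against the bowl axis.

```bash
cat > arc.py <<'E'
from h import *
from scipy.optimize import least_squares
def blueness(im): im=im.astype(np.float32);return (im[:,:,0]-im[:,:,2])/np.maximum(im[:,:,0],30)
def arc(fn,n,c,z,sect,verbose=0):
    B=blueness(cv2.imread('pics/'+fn));P=[]
    ctr=np.array([c[0],c[1],z])
    for th in np.radians(np.concatenate([np.arange(*s,3) for s in sect])):
        rr=np.arange(.045,.072,.0005);W=ctr+np.c_[rr*np.cos(th),rr*np.sin(th),0*rr]
        p=proj(n,W).astype(np.float32);l=cv2.remap(B,p[:,0][None],p[:,1][None],cv2.INTER_LINEAR)[0]
        lo,hi=l[-8:].mean(),l[:12].max()
        if hi-lo<.2: continue
        i=np.nonzero(l>(hi+lo)/2)[0].max();
        if i<len(rr)-3:P.append(W[i,:2])
    P=np.array(P);r=least_squares(lambda p:np.hypot(*(P-p).T)-.06,c[:2],loss='soft_l1',f_scale=.001)
    print(fn,n,'c',r.x.round(4),'n',len(P),'res mm',(np.abs(r.fun).mean()*1e3).round(2),'free',least_squares(lambda p:np.hypot(*(P-p[:2]).T)-p[2],[*c[:2],.06],loss='soft_l1',f_scale=.001).x.round(4));return r.x
E
python3 - <<'E'
from arc import *
S=[(95,135),(165,225)]
arc('t0.png','top',(.471,.126),.042,[(0,360)]);arc('t0.png','top',(.471,.126),.042,S)
for _ in range(1):
    c=arc('t1.png','top',(.5154,-.227),.225,S);arc('t1.png','top',c,.225,S)
b=cv2.imread('pics/t1.png').astype(int);a=cv2.imread('pics/s1.png').astype(int)
def cen(im,x,y,w,h,th):
    c=im[y:y+h,x:x+w];r=c[:,:,2]-np.maximum(c[:,:,0],c[:,:,1]);r=np.where(r>th,r,0);yy,xx=np.mgrid[y:y+h,x:x+w];return (r*xx).sum()/r.sum(),(r*yy).sum()/r.sum()
print('line px',cen(b,352,238,14,14,10),'pred for axis at TCP, yaw181:',[proj('top',[.5154+r*np.cos(np.radians(181)),-.227+r*np.sin(np.radians(181)),.185+h]).round(2).tolist() for r,h in((.03,.025),(.041,.034),(.05,.038))])
# spindle px again, in scene, versus initial
print('spin scene now',cen(a,203,182,14,14,4),'before',cen(cv2.imread('pics/s0.png').astype(int),203,182,14,14,4))
E
```

```text
t0.png top c [0.4686 0.1252] n 105 res mm 0.72 free [0.4687 0.1252 0.0595]
t0.png top c [0.469  0.1243] n 28 res mm 0.46 free [0.4704 0.1237 0.0612]
t1.png top c [ 0.5172 -0.2294] n 20 res mm 0.55 free [ 0.5186 -0.23    0.0612]
t1.png top c [ 0.5169 -0.2293] n 20 res mm 0.43 free [ 0.5169 -0.2293  0.06  ]
line px (np.float64(358.0394265232975), np.float64(245.48745519713262)) pred for axis at TCP, yaw181: [[[356.38, 242.25]], [[357.17, 245.61]], [[357.62, 248.56]]]
spin scene now (np.float64(209.1317365269461), np.float64(188.5568862275449)) before (np.float64(209.1360544217687), np.float64(188.64625850340136))
```

>>> jog_arm(
  turn=[
    [0, 0, 0],
    [0, 0, 0],
    [0, 0, 0],
    [0, 0, 0],
    [0, 0, 0],
    [0, 0, 0],
    [0, 0, 0],
    [0, 0, 0],
    [0, 0, 0],
    [0, 0, 0],
  ],
  delta_pos=[
    [-0.0015, 0.0006, 0.005],
    [0, 0, 0.01],
    [0, 0, 0.012],
    [0, 0, 0.012],
    [0, 0, 0.012],
    [0, 0, 0.01],
    [0, 0, 0.006],
    [0, 0, 0.003],
    [0, 0, 0],
    [0, 0, 0],
  ],
  gripper=[0.03, 0.03, 0.03, 0.03, 0.03, 0.03, 0.03, 0.03, 0.03, 0.03],
)

```text
time: 11.37
tool_pos: [0.518, -0.2283, 0.1615]
tcp_rot: [0.786, 3.041, -0.0]
wrist_force: [-0.5, 0.3, -5.7]
width: 0.465
grip_force: 62.0
```

>>> jog_arm(
  turn=[
    [0, 0, 0],
    [0, 0, 0],
    [0, 0, 0],
    [0, 0, 0],
    [0, 0, 0],
    [0, 0, 0],
  ],
  delta_pos=[
    [0, 0, 0.002],
    [0, 0, 0.002],
    [0, 0, 0.002],
    [0, 0, 0.002],
    [0, 0, 0.002],
    [0, 0, 0],
  ],
  gripper=[0.03, 0.03, 0.03, 0.03, 0.03, 0.03],
)

```text
time: 11.87
tool_pos: [0.5174, -0.2279, 0.1507]
tcp_rot: [-0.786, -3.041, -0.0]
wrist_force: [0.2, 0.8, -5.8]
width: 0.458
grip_force: 62.0
```

```bash
python3 -c "
from h import *
go((.517,-.2275,.15),61)"
```

```text
t 11.87 pos [ 0.5174 -0.2279  0.1507] az 61.02 F [ 0.19  0.8  -5.79] M [0.041 0.038 0.033] w 39.14 g 62.0 q [-0.46  0.12  1.93  0.    1.09 -1.52]
shift [0.0006 0.0002 0.0007] turn [-0.     -0.001   0.0004]
```

>>> jog_arm(
  turn=[
    [0, 0, 0],
    [0, 0, 0],
    [0, 0, 0],
    [0, 0, 0],
  ],
  delta_pos=[
    [0, 0, 0.0015],
    [0, 0, 0.0015],
    [0, 0, 0.001],
    [0, 0, 0],
  ],
  gripper=[0.03, 0.03, 0.03, 0.03],
)

```text
time: 12.2
tool_pos: [0.5184, -0.2283, 0.1492]
tcp_rot: [0.786, 3.04, -0.0]
wrist_force: [-2.1, 2.5, 5.3]
width: 0.459
grip_force: 62.6
```

>>> jog_arm(
  turn=[
    [0, 0, 0],
    [0, 0, 0],
    [0, 0, 0],
    [0, 0, 0],
  ],
  delta_pos=[
    [0, 0, 0.0015],
    [0, 0, 0.0015],
    [0, 0, 0.001],
    [0, 0, 0],
  ],
  gripper=[0.03, 0.03, 0.03, 0.03],
)

```text
time: 12.53
tool_pos: [0.5192, -0.2271, 0.1464]
tcp_rot: [0.787, 3.039, 0.004]
wrist_force: [-2.7, 7.5, 9.4]
width: 0.457
grip_force: 61.6
```

```bash
python3 -c "
from h import *
go((.517,-.2275,.15),61)"
```

```text
t 12.53 pos [ 0.5192 -0.2271  0.1464] az 60.97 F [-2.73  7.49  9.41] M [ 1.5    0.702 -0.019] w 38.99 g 61.6 q [-0.46  0.13  1.93  0.    1.08 -1.52]
shift [ 0.0017 -0.0013 -0.0036] turn [ 0.0031  0.0018 -0.0005]
```

>>> jog_arm(
  turn=[
    [0, 0, 0],
    [0, 0, 0],
    [0, 0, 0],
  ],
  delta_pos=[
    [0.0006, 0.0006, 0],
    [0.0006, 0.0005, 0],
    [0, 0, 0],
  ],
  gripper=[0.03, 0.03, 0.03],
)

```text
time: 12.78
tool_pos: [0.5188, -0.2265, 0.1463]
tcp_rot: [0.785, 3.038, 0.001]
wrist_force: [-1.7, 2.0, 7.6]
width: 0.456
grip_force: 61.2
```

```bash
python3 -c "
from h import *
go((.517,-.2275,.15),61)"
```

```text
t 12.78 pos [ 0.5188 -0.2265  0.1463] az 61.01 F [-1.67  2.03  7.58] M [ 0.824  0.469 -0.009] w 38.98 g 61.2 q [-0.46  0.13  1.93  0.    1.08 -1.52]
shift [ 0.0011 -0.0017 -0.0037] turn [0.0014 0.0033 0.0001]
```

>>> jog_arm(
  turn=[
    [0, 0, 0],
    [0, 0, 0],
  ],
  delta_pos=[
    [0.0007, 0.0003, 0],
    [0, 0, 0],
  ],
  gripper=[0.03, 0.03],
)

```text
time: 12.95
tool_pos: [0.5184, -0.2262, 0.146]
tcp_rot: [0.785, 3.038, 0.0]
wrist_force: [-1.3, 2.2, 5.4]
width: 0.458
grip_force: 61.1
```

>>> jog_arm(
  turn=[
    [0, 0, 0.03],
    [0, 0, 0.03],
    [0, 0, 0.02],
    [0, 0, 0],
  ],
  delta_pos=[
    [0, 0, 0],
    [0, 0, 0],
    [0, 0, 0],
    [0, 0, 0],
  ],
  gripper=[0.03, 0.03, 0.03, 0.03],
)

```text
time: 13.28
tool_pos: [0.5172, -0.2257, 0.144]
tcp_rot: [0.908, 3.006, 0.001]
wrist_force: [0.3, 2.3, -4.1]
width: 0.461
grip_force: 61.2
```

```bash
python3 -c "
from h import *
go((.517,-.2275,.15),61)"
```

```text
t 13.28 pos [ 0.5172 -0.2257  0.144 ] az 56.4 F [ 0.29  2.27 -4.14] M [ 0.48  -0.006 -0.067] w 39.36 g 61.2 q [-0.46  0.13  1.93  0.    1.08 -1.44]
shift [-0.0008 -0.0017 -0.006 ] turn [ 0.001   0.0008 -0.0804]
```

>>> jog_arm(
  turn=[
    [0, 0, 0],
    [0, 0, 0],
    [0, 0, 0],
    [0, 0, 0],
  ],
  delta_pos=[
    [0.0003, 0.0004, 0.001],
    [0, 0, 0.001],
    [0, 0, 0.001],
    [0, 0, 0],
  ],
  gripper=[0.03, 0.03, 0.03, 0.03],
)

```text
time: 13.62
tool_pos: [0.5164, -0.2253, 0.1392]
tcp_rot: [-0.906, -3.007, -0.0]
wrist_force: [0.7, 0.7, -6.6]
width: 0.46
grip_force: 61.2
```

```bash
python3 -c "
from h import *
go((.517,-.2275,.15),61)"
```

```text
t 13.62 pos [ 0.5164 -0.2253  0.1392] az 56.45 F [ 0.73  0.74 -6.57] M [ 0.099 -0.123  0.052] w 39.3 g 61.2 q [-0.46  0.13  1.94 -0.    1.07 -1.44]
shift [-0.0017 -0.0015 -0.0109] turn [-0.0001 -0.0011 -0.0794]
```

>>> jog_arm(
  turn=[
    [0, 0, 0],
    [0, 0, 0],
    [0, 0, 0],
    [0, 0, 0],
    [0, 0, 0],
    [0, 0, 0],
    [0, 0, 0],
  ],
  delta_pos=[
    [0, 0, 0.002],
    [0, 0, 0.002],
    [0, 0, 0.002],
    [0, 0, 0.002],
    [0, 0, 0.002],
    [0, 0, 0.002],
    [0, 0, 0],
  ],
  gripper=[0.03, 0.03, 0.03, 0.03, 0.03, 0.03, 0.03],
)

```text
time: 14.2
tool_pos: [0.5165, -0.2254, 0.1276]
tcp_rot: [-0.907, -3.007, -0.0]
wrist_force: [0.3, 0.9, -6.2]
width: 0.456
grip_force: 61.2
```

```bash
python3 -c "
from h import *
go((.517,-.2275,.15),61)"
```

```text
t 14.2 pos [ 0.5165 -0.2254  0.1276] az 56.44 F [ 0.28  0.93 -6.2 ] M [ 0.172 -0.072  0.039] w 38.92 g 61.2 q [-0.46  0.14  1.95 -0.    1.05 -1.44]
shift [-0.0016 -0.0015 -0.0224] turn [-0.0001 -0.0007 -0.0796]
```

Free, and only the rotor's weight shows, so I'll keep lowering.

>>> jog_arm(
  turn=[
    [0, 0, 0],
    [0, 0, 0],
    [0, 0, 0],
    [0, 0, 0],
    [0, 0, 0],
    [0, 0, 0],
    [0, 0, 0],
  ],
  delta_pos=[
    [0, 0, 0.002],
    [0, 0, 0.002],
    [0, 0, 0.002],
    [0, 0, 0.002],
    [0, 0, 0.002],
    [0, 0, 0.002],
    [0, 0, 0],
  ],
  gripper=[0.03, 0.03, 0.03, 0.03, 0.03, 0.03, 0.03],
)

```text
time: 14.78
tool_pos: [0.5165, -0.2254, 0.1156]
tcp_rot: [-0.907, -3.007, -0.0]
wrist_force: [0.1, 1.3, -7.2]
width: 0.458
grip_force: 61.2
```

>>> jog_arm(
  turn=[
    [0, 0, 0],
    [0, 0, 0],
    [0, 0, 0],
    [0, 0, 0],
    [0, 0, 0],
  ],
  delta_pos=[
    [0, 0, 0.0015],
    [0, 0, 0.0015],
    [0, 0, 0.0015],
    [0, 0, 0.0015],
    [0, 0, 0],
  ],
  gripper=[0.03, 0.03, 0.03, 0.03, 0.03],
)

```text
time: 15.2
tool_pos: [0.5167, -0.2254, 0.1104]
tcp_rot: [-0.907, -3.008, -0.0]
wrist_force: [-1.4, 2.0, -2.3]
width: 0.461
grip_force: 61.2
```

```bash
python3 -c "
from h import *
go((.517,-.2275,.15),61)"
```

```text
t 15.2 pos [ 0.5167 -0.2254  0.1104] az 56.44 F [-1.43  1.97 -2.34] M [0.425 0.223 0.055] w 39.39 g 61.2 q [-0.46  0.16  1.96  0.    1.02 -1.44]
shift [-0.0014 -0.0015 -0.0396] turn [ 0.     -0.0003 -0.0796]
```

>>> jog_arm(
  turn=[
    [0, 0, 0],
    [0, 0, 0],
    [0, 0, 0],
    [0, 0, 0],
  ],
  delta_pos=[
    [0, 0, 0.001],
    [0, 0, 0.001],
    [0, 0, 0.001],
    [0, 0, 0],
  ],
  gripper=[0.03, 0.03, 0.03, 0.03],
)

```text
time: 15.53
tool_pos: [0.5169, -0.2255, 0.1102]
tcp_rot: [0.907, 3.008, -0.0]
wrist_force: [-8.3, 4.0, 14.0]
width: 0.456
grip_force: 63.2
```

```bash
python3 -c "
from h import *
go((.517,-.2275,.15),61)"
```

```text
t 15.53 pos [ 0.5169 -0.2255  0.1102] az 56.44 F [-8.28  3.99 13.99] M [ 1.015  1.355 -0.058] w 38.93 g 63.2 q [-0.46  0.16  1.96 -0.    1.02 -1.44]
shift [-0.0012 -0.0016 -0.0398] turn [ 0.      0.0001 -0.0796]
```

It stops hard at z = 0.1102, 40 mm below first contact, so the rotor is fully home. I'll release it.

>>> jog_arm(
  turn=[
    [0, 0, 0],
    [0, 0, 0],
    [0, 0, 0],
    [0, 0, 0],
    [0, 0, 0],
    [0, 0, 0],
    [0, 0, 0],
    [0, 0, 0],
    [0, 0, 0],
    [0, 0, 0],
  ],
  delta_pos=[
    [0, 0, -0.0015],
    [0, 0, -0.001],
    [0, 0, 0],
    [0, 0, 0],
    [0, 0, 0],
    [0, 0, 0],
    [0, 0, 0],
    [0, 0, 0],
    [0, 0, 0],
    [0, 0, 0],
  ],
  gripper=[0.03, 0.03, 0.042, 0.046, 0.055, 0.065, 0.075, 0.075, 0.075, 0.075],
)

```text
time: 16.37
tool_pos: [0.5168, -0.2256, 0.1098]
tcp_rot: [0.907, 3.008, -0.0]
wrist_force: [-0.7, 0.3, -0.2]
width: 0.881
grip_force: 0.0
```

>>> jog_arm(
  turn=[
    [0, 0, 0],
    [0, 0, 0],
    [0, 0, 0],
    [0, 0, 0],
    [0, 0, 0],
    [0, 0, 0],
    [0, 0, 0],
    [0, 0, 0],
    [0, 0, 0],
    [0, 0, 0],
    [0, 0, 0],
    [0, 0, 0],
    [0, 0, 0],
    [0, 0, 0],
    [0, 0, 0],
  ],
  delta_pos=[
    [0, 0, -0.005],
    [0, 0, -0.01],
    [0, 0, -0.02],
    [0, 0, -0.025],
    [0, 0, -0.03],
    [0, 0, -0.03],
    [0, 0, -0.03],
    [0, 0, -0.03],
    [0, 0, -0.03],
    [0, 0, -0.03],
    [0, 0, -0.03],
    [0, 0, -0.02],
    [0, 0, -0.01],
    [0, 0, 0],
    [0, 0, 0],
  ],
  gripper=[0.075, 0.075, 0.075, 0.075, 0.075, 0.075, 0.03, 0, 0, 0, 0, 0, 0, 0, 0],
)

```text
time: 17.62
tool_pos: [0.5167, -0.2254, 0.4099]
tcp_rot: [0.907, 3.007, -0.0]
wrist_force: [-0.4, 0.1, 0.0]
width: -0.002
grip_force: 0.0
```

```bash
python3 - <<'E'
from m import *
go((.517,-.2275,.40),61)
t=tri((145.1,128.3),(408,193));u=tri((198.5,153.8),(338,177));print('corners',t,u)
d=u[0]-t[0];print('len',np.linalg.norm(d),'hinge dir az',np.degrees(np.arctan2(d[1],d[0])))
def cb(im,x,y,w,h):
    q=im[y:y+h,x:x+w];m=np.where((q[:,:,0]-q[:,:,2]>70),q[:,:,0]-q[:,:,2],0);yy,xx=np.mgrid[y:y+h,x:x+w];return (m*xx).sum()/m.sum(),(m*yy).sum()/m.sum()
p=cb(a,155,125,35,30);q=cb(b,360,172,30,25);print('tab',p,q,tri(p,q))
# after-release check pics
for n,f in(('scene','s2.png'),('top','t2.png')):cv2.imwrite('pics/'+f,vision.read_camera(n)[:,:,::-1])
A=cv2.imread('pics/s2.png');B=cv2.imread('pics/t2.png')
r=lambda im,x,y,w,h,k:cv2.resize(im[y:y+h,x:x+w],None,fx=k,fy=k,interpolation=cv2.INTER_CUBIC)
cv2.imwrite('pics/z4.png',np.hstack([r(cv2.imread('pics/t0.png'),295,160,130,145,400/130.),r(A,135,115,130,145,400/130.)]))
E
```

```text
t 17.62 pos [ 0.5167 -0.2254  0.4099] az 56.44 F [-0.4   0.07  0.05] M [-0.051  0.023  0.011] w -0.19 g 0.0 q [-0.46 -0.01  1.59  0.    1.56 -1.44]
shift [-0.0014 -0.0016  0.0099] turn [ 0.0001  0.0007 -0.0797]
corners (array([ 0.5924, -0.3456,  0.3572]), [np.float64(0.0021241807004104855), np.float64(0.0021241807004104447)]) (array([ 0.6397, -0.1637,  0.3504]), [np.float64(0.00022644701177713714), np.float64(0.0002264470117773061)])
len 0.18815581524470015 hinge dir az 75.42365843980308
tab (np.float64(169.97489720839644), np.float64(138.20980307292794)) (np.float64(375.04730799683296), np.float64(183.39964370546318)) (array([ 0.6169, -0.2574,  0.3619]), [np.float64(0.0009404600601489652), np.float64(0.000940460060148871)])
```

View pics/z4.png

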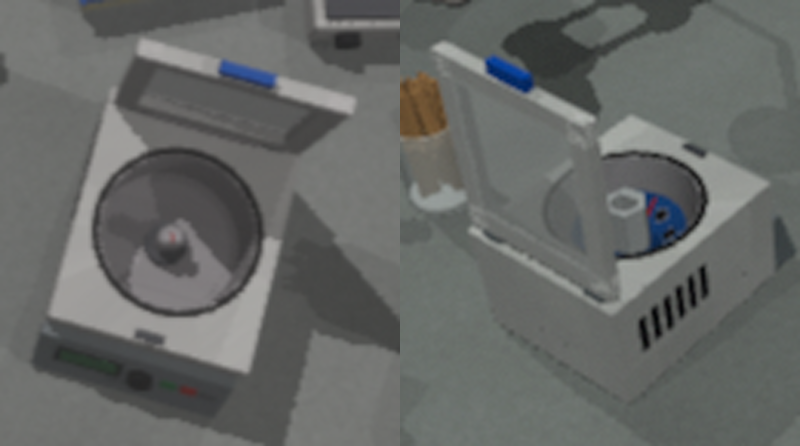

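The rotor sits in the bowl on the spindle, and the lid is upright with its blue tab at about (0.617, −0.257, 0.362), an angle of about 1.53. The centrifuge's +x is at azimuth about −15°. I'll bring the shut fingers round behind the lid.

>>> jog_arm(
  turn=[
    [0, 0, -0.108],
    [0, 0, -0.108],
    [0, 0, -0.108],
    [0, 0, 0],
    [0, 0, 0],
    [0, 0, 0],
    [0, 0, 0],
    [0, 0, 0],
    [0, 0, 0],
    [0, 0, 0],
    [0, 0, 0],
    [0, 0, 0],
  ],
  delta_pos=[
    [0, 0, -0.01],
    [0, 0, 0],
    [0, 0, 0],
    [-0.02, 0, 0],
    [-0.028, -0.001, 0],
    [-0.028, -0.001, 0],
    [-0.028, 0, 0],
    [-0.028, 0, 0],
    [-0.02, 0, 0],
    [-0.01, 0, 0],
    [0, 0, 0],
    [0, 0, 0],
  ],
  gripper=[0, 0, 0, 0, 0, 0, 0, 0, 0, 0, 0, 0],
)

```text
time: 18.72
tool_pos: [0.6724, -0.2692, 0.4164]
tcp_rot: [-0.409, -3.11, -0.002]
wrist_force: [-0.2, -1.0, -0.0]
width: 0.002
grip_force: 0.0
```

```bash
python3 - <<'E'
from h import *
go((.6729,-.2698,.326),75)
E
```

```text
t 18.72 pos [ 0.6724 -0.2692  0.4164] az 75.01 F [-0.17 -0.97 -0.03] M [-0.015 -0.031 -0.05 ] w 0.14 g 0.0 q [-0.42  0.32  1.2  -0.    1.62 -1.72]
shift [-0.0011 -0.0005  0.0904] turn [ 0.0007 -0.0051  0.0002]
```

>>> jog_arm(
  turn=[
    [0, 0, 0],
    [0, 0, 0],
    [0, 0, 0],
    [0, 0, 0],
    [0, 0, 0],
    [0, 0, 0],
    [0, 0, 0],
    [0, 0, 0],
  ],
  delta_pos=[
    [0, 0, 0.02],
    [0, 0, 0.03],
    [0, 0, 0.025],
    [0, 0, 0.013],
    [0.012, 0, 0],
    [0.012, 0, 0],
    [0.006, 0, 0],
    [0, 0, 0],
  ],
  gripper=[0, 0, 0, 0, 0, 0, 0, 0],
)

```text
time: 19.38
tool_pos: [0.6425, -0.2613, 0.3328]
tcp_rot: [0.41, 3.114, -0.0]
wrist_force: [-0.0, 0.0, 0.1]
width: -0.003
grip_force: 0.0
```

```bash
python3 - <<'E'
from h import *
go((.6729,-.2698,.326),75)
th=np.r_[1.525,1.5:0:-.08,0];s=.18
P=np.c_[.119+.012*np.sin(th)-s*np.cos(th),.146+s*np.sin(th)+.012*np.cos(th)]
p=read_state()['tool_pos'];e=np.array([np.cos(np.radians(-15)),np.sin(np.radians(-15))]);print("x' now",(p[:2]-[.5183,-.2284])@e,'first',P[0])
print(np.c_[th[1:],-np.diff(P,axis=0)].round(4).tolist())
E
```

```text
t 19.38 pos [ 0.6425 -0.2613  0.3328] az 74.98 F [-0.03  0.02  0.06] M [-0.041  0.003  0.048] w -0.24 g 0.0 q [-0.42  0.26  1.43 -0.    1.46 -1.73]
shift [-0.0315 -0.0003  0.0068] turn [-0.0002  0.0006 -0.0003]
x' now 0.12852664511674947 first [0.12274696 0.32636064]
[[1.5, 0.0045, -0.0], [1.42, 0.0144, 0.0006], [1.34, 0.0143, 0.0018], [1.26, 0.0141, 0.0029], [1.18, 0.0138, 0.004], [1.1, 0.0135, 0.0051], [1.02, 0.013, 0.0062], [0.94, 0.0125, 0.0072], [0.86, 0.0119, 0.0082], [0.78, 0.0112, 0.0091], [0.7, 0.0104, 0.01], [0.62, 0.0096, 0.0108], [0.54, 0.0087, 0.0115], [0.46, 0.0077, 0.0122], [0.38, 0.0067, 0.0128], [0.3, 0.0057, 0.0133], [0.22, 0.0046, 0.0137], [0.14, 0.0035, 0.014], [0.06, 0.0024, 0.0142], [0.0, 0.001, 0.0108]]
```

>>> jog_arm(
  turn=[
    [0, 0, 0],
    [0, 0, 0],
    [0, 0, 0],
    [0, 0, 0],
    [0, 0, 0],
    [0, 0, 0],
    [0, 0, 0],
    [0, 0, 0],
  ],
  delta_pos=[
    [0.006, 0, 0.003],
    [0.0045, 0, 0.003],
    [0.0144, 0, 0.0006],
    [0.0143, 0, 0.0018],
    [0.0141, 0, 0.0029],
    [0.0138, 0, 0.004],
    [0.0135, 0, 0.0051],
    [0, 0, 0],
  ],
  gripper=[0, 0, 0, 0, 0, 0, 0, 0],
)

```text
time: 20.05
tool_pos: [0.564, -0.2399, 0.3108]
tcp_rot: [-0.41, -3.113, -0.001]
wrist_force: [-0.5, 0.3, -0.3]
width: 0.007
grip_force: 0.0
```

```bash
python3 - <<'E'
from h import *
go((.6729,-.2698,.326),75)
r=lambda im,x,y,w,h,k:cv2.resize(im[y:y+h,x:x+w],None,fx=k,fy=k,interpolation=cv2.INTER_CUBIC)
A=vision.read_camera('scene')[:,:,::-1];cv2.imwrite('pics/z5.png',r(A,120,60,160,160,3))
E
```

```text
t 20.05 pos [ 0.564  -0.2399  0.3108] az 75.0 F [-0.46  0.31 -0.31] M [-0.003  0.051 -0.015] w 0.6 g 0.0 q [-0.44  0.11  1.64  0.    1.39 -1.75]
shift [-0.1129 -0.0006 -0.0154] turn [ 0.0003 -0.0017 -0.0001]
```

View pics/z5.png

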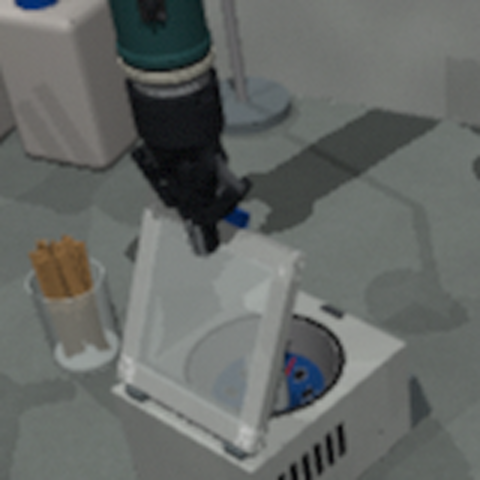

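The lid is following the fingertip and has leaned forward over the bowl, so I'll continue round the arc.

>>> jog_arm(
  turn=[
    [0, 0, 0],
    [0, 0, 0],
    [0, 0, 0],
    [0, 0, 0],
    [0, 0, 0],
    [0, 0, 0],
    [0, 0, 0],
    [0, 0, 0],
    [0, 0, 0],
    [0, 0, 0],
    [0, 0, 0],
    [0, 0, 0],
  ],
  delta_pos=[
    [0.013, 0, 0.006],
    [0.0125, 0, 0.007],
    [0.012, 0, 0.008],
    [0.011, 0, 0.009],
    [0.0105, 0, 0.01],
    [0.0095, 0, 0.011],
    [0.0085, 0, 0.0115],
    [0.0075, 0, 0.012],
    [0.0065, 0, 0.013],
    [0.0055, 0, 0.013],
    [0.0045, 0, 0.0135],
    [0, 0, 0],
  ],
  gripper=[0, 0, 0, 0, 0, 0, 0, 0, 0, 0, 0, 0],
)

```text
time: 21.1
tool_pos: [0.4667, -0.2139, 0.1946]
tcp_rot: [-0.41, -3.11, -0.002]
wrist_force: [-0.2, 0.4, 0.1]
width: 0.0
grip_force: 0.0
```

```bash
python3 - <<'E'
from h import *
go((.4554,-.2115,.158),75)
E
```

```text
t 21.1 pos [ 0.4667 -0.2139  0.1946] az 74.99 F [-0.23  0.35  0.08] M [-0.011  0.043 -0.056] w 0.04 g 0.0 q [-0.48 -0.01  1.98 -0.    1.18 -1.79]
shift [ 0.0113 -0.0007  0.0367] turn [ 0.0009 -0.0049 -0.0001]
```

>>> jog_arm(
  turn=[
    [0, 0, 0],
    [0, 0, 0],
    [0, 0, 0],
    [0, 0, 0],
    [0, 0, 0],
    [0, 0, 0],
    [0, 0, 0],
  ],
  delta_pos=[
    [0.0035, 0, 0.01],
    [0.002, 0, 0.01],
    [0.001, 0, 0.007],
    [0, 0, 0.005],
    [0, 0, 0.003],
    [0, 0, 0.002],
    [0, 0, 0],
  ],
  gripper=[0, 0, 0, 0, 0, 0, 0],
)

```text
time: 21.68
tool_pos: [0.4619, -0.2128, 0.1599]
tcp_rot: [-0.41, -3.114, -0.0]
wrist_force: [-1.0, -0.7, 0.1]
width: -0.001
grip_force: 0.0
```

>>> jog_arm(
  turn=[
    [0, 0, 0],
    [0, 0, 0],
    [0, 0, 0],
    [0, 0, 0],
  ],
  delta_pos=[
    [0, 0, 0.0015],
    [0, 0, 0.001],
    [0, 0, 0.001],
    [0, 0, 0],
  ],
  gripper=[0, 0, 0, 0],
)

```text
time: 22.02
tool_pos: [0.4623, -0.213, 0.158]
tcp_rot: [0.41, 3.114, -0.0]
wrist_force: [-1.8, 1.1, 5.2]
width: -0.002
grip_force: 2.6
```

```bash
python3 - <<'E'
from h import *
go((.4554,-.2115,.158),75)
E
```

```text
t 22.02 pos [ 0.4623 -0.213   0.158 ] az 75.01 F [-1.76  1.1   5.23] M [ 0.158  0.329 -0.001] w -0.14 g 2.6 q [-0.48  0.01  2.03 -0.    1.1  -1.79]
shift [ 0.0071 -0.0003 -0.    ] turn [-0.0002  0.0006  0.0001]
```

>>> jog_arm(
  turn=[
    [0, 0, 0],
    [0, 0, 0],
    [0, 0, 0],
    [0, 0, 0],
  ],
  delta_pos=[
    [0, 0, 0.001],
    [0, 0, 0.001],
    [0, 0, 0.001],
    [0, 0, 0],
  ],
  gripper=[0, 0, 0, 0],
)

```text
time: 22.35
tool_pos: [0.4624, -0.2131, 0.1578]
tcp_rot: [0.41, 3.114, -0.001]
wrist_force: [-9.2, 4.0, 20.8]
width: -0.003
grip_force: 10.3
```

>>> jog_arm(
  turn=[
    [0, 0, 0],
    [0, 0, 0],
    [0, 0, 0],
    [0, 0, 0],
    [0, 0, 0],
    [0, 0, 0],
    [0, 0, 0],
    [0, 0, 0],
    [0, 0, 0],
    [0, 0, 0],
    [0, 0, 0],
  ],
  delta_pos=[
    [0, 0, -0.003],
    [0, 0, -0.01],
    [0, 0, -0.02],
    [0, 0, -0.03],
    [0, 0.03, -0.02],
    [0, 0.035, -0.01],
    [0, 0.035, 0],
    [0, 0.035, 0],
    [0, 0.035, 0],
    [0, 0.02, 0],
    [0, 0, 0],
  ],
  gripper=[0, 0, 0, 0, 0, 0, 0, 0, 0, 0, 0],
)

```text
time: 23.27
tool_pos: [0.5121, -0.0258, 0.2473]
tcp_rot: [0.404, 3.115, 0.003]
wrist_force: [-0.1, -0.6, -0.1]
width: 0.001
grip_force: 0.0
```

```bash
python3 - <<'E'
from h import *
go((.4554,-.2115,.158),75)
A=vision.read_camera('scene')[:,:,::-1];B=vision.read_camera('top')[:,:,::-1]
r=lambda im,x,y,w,h,k:cv2.resize(im[y:y+h,x:x+w],None,fx=k,fy=k,interpolation=cv2.INTER_CUBIC)
cv2.imwrite('pics/z6.png',np.hstack([r(A,130,100,270,250,400/270.),r(B,150,150,270,250,400/270.)]))
E
```

```text
t 23.27 pos [ 0.5121 -0.0258  0.2473] az 75.23 F [-0.15 -0.62 -0.15] M [-0.015  0.023  0.016] w 0.12 g 0.0 q [-0.1  -0.06  1.93  0.    1.27 -1.41]
shift [ 0.0075 -0.1942  0.0889] turn [0.0019 0.0006 0.004 ]
```

View pics/z6.png

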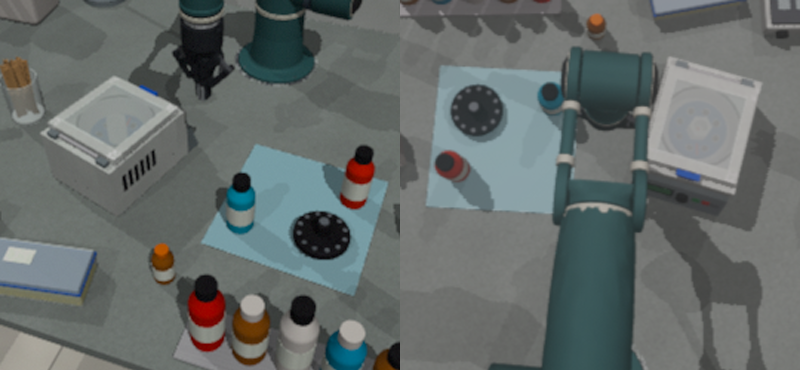

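The lid lies flat and closed over the rotor: 21 N of downward press moved it only 0.2 mm. The other things are undisturbed and the arm is clear, so I'll hand the job in.

```bash
python3 -c "
from workcell import ticket
print(ticket.finish_job())"
```

```text
the job is handed in; nothing more can be done
None
```

The blue rotor is fully home on the spindle with its flat matched, the lid is closed, nothing else on the bench was moved, and the job was handed in at about 23 s; no verdict was returned.

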